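Fish the long key bar out of the grinder's guide slot

TASK

A long steel key bar has slipped to the back of one of the two narrow slots in the belt grinder's guide bed, where fingers do not fit. Take the hooked pick off its metal box, reach its hook down behind the long key and drag the key completely out of the slot onto the bed's flat apron, then lay the pick back on the box as it was. Touch the key only with the pick, and leave the short key in the other slot where it is.

Things in the scene. Friction and masses are not known exactly. Their poses are not given: they have to be found in the camera images.
- bed: Fixed dark plywood bed, pale edges. Origin: underside, mid-width, below the slots' mouth; x out of the slots (about world -y, within 17 deg), z up. Base plate 6 mm thick, 90 wide, x -185 to 150. Two slots along x from closed end x=-170 to open mouth x=0, 24 wide, open on top, centred y=+19 and -19; walls 14 thick (end 15), tops z=42. x 0 to 150: bare flat apron. All mm.
- long_key: Loose plain steel bar, 80 mm long (x), 16 wide (y), 14 high, about 0.14 kg, lying along either of the bed's two slots, on the slot floor, with 35 to 60 mm free between it and the slot's closed end. Origin: centre of its underside.
- short_key: Loose plain steel bar like the long one but only 40 mm long (x), 16 wide, 14 high, lying in the other slot. Origin: centre of its underside.
- pick: Pick, 0.1 kg, lying on a fixed metal box (top 130x120 mm, 90 above bench), hook hanging over its edge to about world +y (within 20 deg). Origin: underside of wooden handle at balance point: grip here across y. x to hook, z up. Handle 18 mm wide, z 0 to 30, x -91 to 29. Steel rod 6 thick leaves it at z=15, runs to x=129, there bends straight down to z=-68. Lay it back handle-down.
Mind the look-alikes: they are no part of the job. What is shaped like the long_key but black or brown is not meant.

How it is judged:
By the outcome, as a careful person would: the job done as asked, in the order asked, and still so for the second after the job is handed in, with the robot touching nothing.
It also fails if it takes over 53 s, if anything falls off the work surface, if the arm or the gripper's body presses on something with over 40 N, if the wrist force passes 120 N, or if a joint passes its speed limit or range.

ROBOT

A 6-joint arm with a two-finger parallel gripper is mounted at the origin on the work surface. World frame = base frame: x ahead of the robot, y to its left, z up, the work surface at z = 0. Lengths are in m, angles in rad, forces in N, time in s.
With the tool pointing down it reaches from about 0.35 to 1 m from the base axis. Payload 7.1 kg.
Tool frame: the origin (TCP) lies on the centre line of the jaws, within the pads' length; the fingertips stand 25 mm ahead of it and the grasp point (between the pads) lies 6 mm ahead of it; z points along the fingers, x is the direction in which the jaws open and shut, and the axes are right-handed (so a half turn about z gives the same grasp; the last joint's range is limited). The gripper opens to 85 mm and grips with 20 to 120 N. Pads are 22 mm wide; open, the fingers measure 114 mm over their backs; the gripper's body (76 mm by 85 mm) begins 54 mm behind the grasp point. The pads swing forward as they close: fully open they stand 13 mm farther back than shut.
Start: joints at [-1.145, 0.423, 1.63, -0, 1.089, -0.019], TCP at [0.269, -0.564, 0.256] pointing down, gripper open.
Joint ranges: [-3, 3], [-0.9, 2.11], [0.09, 2.58], [-1.31, 4.45], [0.11, 2.69], [-2.54, 2.54]. Speed limits (rad/s): [2.39, 2.39, 3.01, 3.14, 3.14, 3.14].

INTERFACE

Orientations are given as a unit quaternion [w, x, y, z].
In Python, from station import env, cams gives the robot as it stands.
- The arm moves only by the shell command python3 -m handwheel 'ROWS' [FORCE]. ROWS is JSON, a list of rows, each a list of 5 numbers: the shift along the tool's x, y, z in m, then the turn about the tool's z in degrees, then the closure, from -1 (fully open) to 1 (shut). A call has 1 to 8 rows; each row is the pose to reach, as a shift and turn from the pose commanded when the call began, along the tool's axes at that moment; what a row does not reach only later rows make up. A row lasts 1/10 s, in which the tool goes at most 50 mm and 8.59 degrees, less where a joint would pass 70% of its speed; a pose out of reach is approached as far as the arm can. A call with a gripper value outside its range is refused whole. The fingers move at their own pace and stop on an object; FORCE is the grip in N (left out, the last holds). Time passes only in rows, so rows that repeat a pose let the fingers close. It gives the time, the measured TCP pose, the force and the opening at its end, in the units of the state.
- env.get_obs(): the state, without advancing time (a new reading comes with each control period).
- cams.capture(name): name is "side" or "top" or "wrist"; returns a dict with "frame" (420x560x3 uint8, blue, green, red), "fx", "fy", "cx", "cy" (pixels), "world_to_cam" (4x4, takes a point from world to camera coordinates). Camera axes: x right, y up, looking along -z (the intrinsics and any distortion apply to the point x, -y, -z); pixel columns grow to the right and rows downward; lengths in m; the calibration is good to about 2 mm. A picture is of the moment at which its call begins. There is no depth.
- env.finish_job(): hands the job in, once; it reports no verdict.
The state is a dict: "time": time; "q": joint angles; "qd": joint speeds; "joint_torque": joint torques, N m; "position": TCP position; "orientation": TCP orientation; "wrist_force": force on the tool from outside, world axes, zero at the start; "wrist_torque": the same for the moment, N m; "width": finger opening in m.
Only numpy, scipy, OpenCV 4.12 (cv2) and the standard library are available. Lean on these libraries where they do the work, as an engineer would, in place of code of your own. Each camera call takes 0.05 s, during which the arm holds its last target.

## Working session

There is one attempt and no reset: what is moved stays moved. The work goes in short steps, Python scripts to look and compute and a shell command to move; the robot and the scene stay as the last step left them, time stands still between calls to the robot, and variables do not carry over. Pictures are saved under pics/ and viewed, and the job is handed in when it is done.

```bash
ls; mkdir -p pics; cat > h.py <<'E'
import numpy as np, cv2, json
from station import env, cams
def cap(name,fn=None):
    c=cams.capture(name)
    if fn: cv2.imwrite('pics/'+fn,c['frame'])
    np.savez('pics/'+(fn or name)+'.npz',**{k:np.array(v) for k,v in c.items()})
    return c
def load(fn): 
    return dict(np.load('pics/'+fn+'.npz',allow_pickle=True))
def proj(c,P):
    P=np.atleast_2d(P); M=np.array(c['world_to_cam']); p=P@M[:3,:3].T+M[:3,3]
    return np.c_[c['fx']*p[:,0]/-p[:,2]+c['cx'], c['fy']*(-p[:,1])/-p[:,2]+c['cy']]
def ray(c,uv):
    M=np.array(c['world_to_cam']);R=M[:3,:3];o=-R.T@M[:3,3]
    d=R.T@np.array([(uv[0]-c['cx'])/c['fx'],-(uv[1]-c['cy'])/c['fy'],-1.]);return o,d/np.linalg.norm(d)
def onz(c,uv,z):
    o,d=ray(c,uv);return o+d*(z-o[2])/d[2]
def tri(l):
    A=0;b=0
    for c,uv in l:
        o,d=ray(c,uv);Q=np.eye(3)-np.outer(d,d);A=A+Q;b=b+Q@o
    X=np.linalg.solve(A,b);return X,[proj(c,X)[0]-uv for c,uv in l]
E
python3 - <<'E'
from h import *
for n in ['side','top','wrist']:
    c=cap(n,n+'1.png');print(n,[k for k in c],c['fx'],c['cx'],c['cy']);print(np.round(np.linalg.inv(c['world_to_cam']),3))
print(env.get_obs())
E
```

```text
pics
side ['frame', 'fx', 'fy', 'cx', 'cy', 'world_to_cam'] 531.5073573858917 281.2832823647239 214.01992172295314
[[-0.722  0.447 -0.529 -0.039]
 [-0.692 -0.483  0.537  0.624]
 [-0.015  0.753  0.658  0.838]
 [ 0.     0.     0.     1.   ]]
top ['frame', 'fx', 'fy', 'cx', 'cy', 'world_to_cam'] 396.08154067064885 277.96315799481897 208.62976063584858
[[ 0.015  0.997 -0.073  0.496]
 [-1.     0.015  0.006 -0.004]
 [ 0.007  0.073  0.997  1.081]
 [ 0.     0.     0.     1.   ]]
wrist ['frame', 'fx', 'fy', 'cx', 'cy', 'world_to_cam'] 308.0145658909243 278.0546787200278 213.07698502322535
[[ 0.43   0.867  0.251  0.333]
 [-0.903  0.414  0.117 -0.534]
 [-0.002 -0.277  0.961  0.372]
 [ 0.     0.     0.     1.   ]]
{'time': 0.15, 'q': array([-1.14496711e+00,  4.23703158e-01,  1.63050026e+00,  3.20632589e-05,
        1.08861113e+00, -1.89884811e-02]), 'qd': array([ 0.00062343, -0.00324278, -0.00171526, -0.00098076, -0.00028268,
       -0.00085036]), 'joint_torque': array([ 3.90323812e-04, -5.57767081e+01, -2.82019848e+01, -5.80965821e-05,
        4.76641639e-03,  3.00067086e-05]), 'position': array([ 0.268807  , -0.56380353,  0.25570618]), 'orientation': array([-3.47685454e-04,  8.45659315e-01, -5.33722727e-01, -5.02566329e-04]), 'wrist_force': array([ 0.02608133, -0.06775264,  0.91768354]), 'wrist_torque': array([-0.01241411,  0.01927652, -0.02410875]), 'width': 0.08526603957060917}
```

View pics/side1.png

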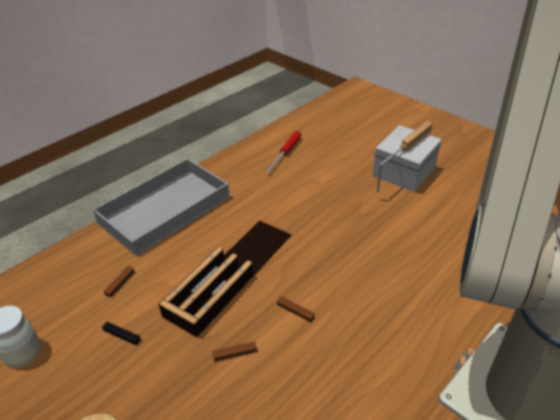

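View pics/top1.png

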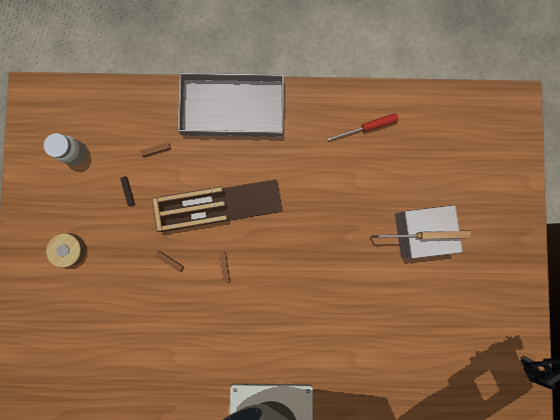

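View pics/wrist1.png

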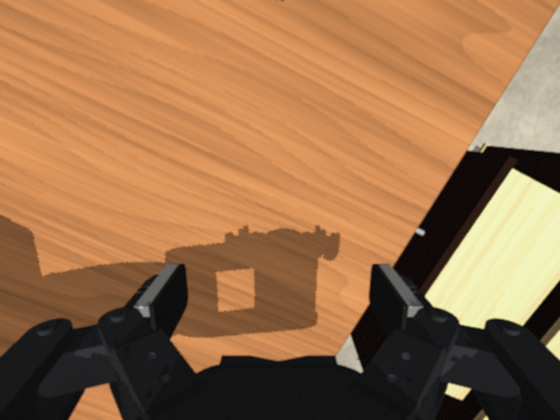

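Top view: the pick lies on the box at about (443,235), with its hook at (373,238). The bed is at (155–282, 185–230) with two steel keys, at (197,201) and (198,215). Brown and black look-alikes lie loose around it. I'll enlarge the bed and the pick.

```bash
python3 - <<'E'
from h import *
c=load('top1.png')['frame'];s=load('side1.png')['frame']
R=lambda f,x0,x1,y0,y1,k:cv2.resize(f[y0:y1,x0:x1],None,fx=k,fy=k,interpolation=cv2.INTER_CUBIC)
cv2.imwrite('pics/a.png',R(c,145,295,170,240,5))
cv2.imwrite('pics/b.png',R(s,150,300,215,335,5))
cv2.imwrite('pics/c.png',R(c,360,480,195,270,6))
cv2.imwrite('pics/d.png',R(s,360,450,115,205,6))
E
```

```text
(no output)
```

View pics/a.png

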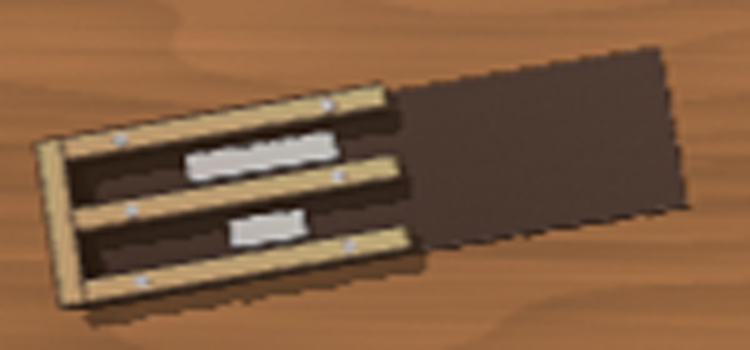

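View pics/b.png

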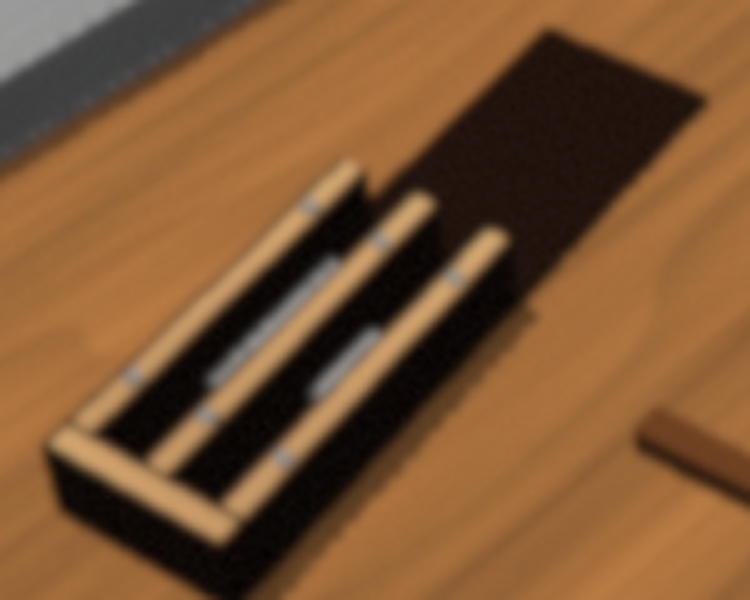

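View pics/c.png

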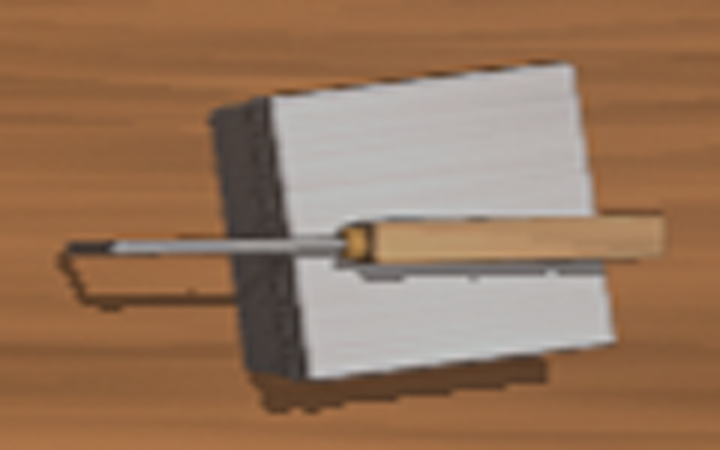

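View pics/d.png

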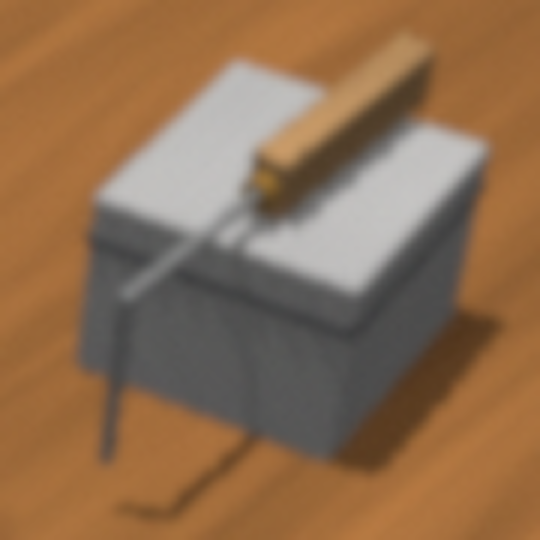

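The long steel key is the bar at top (197,201), in the far (world +x, bed +y) slot. It is about 30 px long, against 15 px for the short key at (198,215). The brown and black bars lie loose outside the bed, so they are not meant. Next I fit the poses.

```bash
cat > fit.py <<'E'
from h import *
from scipy.optimize import least_squares
def uc(u,o,k): return (np.array(u)+.5)/k-.5+np.array(o)
def pose(p,X):
    c,s=np.cos(p[3]),np.sin(p[3]);X=np.atleast_2d(X)
    return np.c_[c*X[:,0]-s*X[:,1]+p[0],s*X[:,0]+c*X[:,1]+p[1],X[:,2]+p[2]]
def fit(obs,p0,fixz=None):
    def r(p):
        if fixz is not None: p=[p[0],p[1],fixz,p[3]]
        return np.concatenate([(proj(c,pose(p,np.array(X)/1000))-uv).ravel() for c,X,uv in obs])
    s=least_squares(r,p0,loss='soft_l1');return s.x,r(s.x).reshape(-1,2)
E
python3 - <<'E'
from fit import *
t=load('top1.png');s=load('side1.png')
A=lambda u:uc(u,(145,170),5);B=lambda u:uc(u,(150,215),5);C=lambda u:uc(u,(360,195),6);D=lambda u:uc(u,(360,115),6)
bed=[(t,(-185,45,42),A((37,145))),(t,(-185,-45,42),A((62,307))),(t,(0,45,42),A((384,86))),(t,(0,-45,42),A((410,250))),(t,(0,7,42),A((395,156))),(t,(0,-7,42),A((400,177))),(t,(150,45,6),A((659,46))),(t,(150,-45,6),A((687,207))),
(s,(-185,45,42),B((48,445))),(s,(-185,-45,42),B((222,546))),(s,(0,45,42),B((345,157))),(s,(0,-45,42),B((510,238))),(s,(150,45,6),B((548,28))),(s,(150,-45,6),B((706,100)))]
for fz in (None,0.):
  p,r=fit(bed,[.55,.1,0,-1.5],fz);print('bed',p,np.degrees(p[3]));print(np.round(r,1).tolist())
p[2]=0
pick=[(t,(-91,-9,30),C((664,213))),(t,(-91,9,30),C((662,257))),(t,(129,0,15),C((72,246))),(s,(129,0,15),D((122,297))),(s,(129,0,-68),D((107,460))),(s,(-91,-9,30),D((410,37))),(s,(-91,9,30),D((432,50)))]
q,r=fit(pick,[.45,-.4,.09,1.5]);print('pick',q,np.degrees(q[3]));print(np.round(r,1).tolist())
# key in bed frame: ends top view z=20
for u in [(187,168),(335,146),(230,235),(305,222)]:
    W=onz(t,A(u),.020); d=W[:2]-p[:2];c_,s_=np.cos(p[3]),np.sin(p[3]);print('topkey',W,c_*d[0]+s_*d[1],-s_*d[0]+c_*d[1])
for u in [(211,381),(337,264)]:
    W=onz(s,B(u),.020); d=W[:2]-p[:2];print('sidekey',W,c_*d[0]+s_*d[1],-s_*d[0]+c_*d[1])
for u in [(272,97),(574,63),(613,342),(310,379)]: print('box',onz(t,C(u),.09))
np.save('bed.npy',p);np.save('pick.npy',q)
E
```

```text
bed [ 0.58449823  0.13212383 -0.00211401 -1.38624873] -79.42620150262809
[[0.1, -0.5], [0.1, 0.9], [0.0, -0.4], [0.3, 0.4], [0.1, -0.3], [-0.0, 0.7], [0.9, 0.2], [0.9, 0.3], [-1.3, 0.1], [-0.2, 0.4], [-0.8, 0.5], [0.4, 0.6], [-0.5, -0.6], [0.1, -1.1]]
bed [ 5.83851903e-01  1.32380120e-01 -2.31538351e-20 -1.38473325e+00] -79.33937114171891
[[-0.3, -0.2], [-0.2, 1.2], [-0.2, -0.2], [0.1, 0.6], [-0.1, -0.1], [-0.2, 0.9], [0.8, 0.2], [0.8, 0.4], [-1.3, -0.3], [-0.1, 0.0], [-0.8, -0.0], [0.5, 0.1], [-0.5, -1.2], [0.2, -1.6]]
pick [ 0.50775122 -0.38702733  0.08946662  1.60646796] 92.04383381140781
[[-0.2, 0.5], [0.6, 0.6], [6.8, 0.6], [-0.5, 0.5], [-1.6, 1.1], [-2.4, -0.7], [0.2, -0.4]]
topkey [0.5842706  0.24776425 0.02      ] -0.113315164860689 0.021756539182737927
topkey [0.59736063 0.16872968 0.02      ] -0.0332231746640017 0.0199999278062073
topkey [0.54861963 0.22360909 0.02      ] -0.09617204160244852 -0.01774760185606107
topkey [0.55620279 0.18368788 0.02      ] -0.05553703903251796 -0.017680405578438516
sidekey [0.58760999 0.2479218  0.02      ] -0.11285223042076697 0.02506743264258831
sidekey [0.59913639 0.17080254 0.02      ] -0.034931758385143175 0.022128492667308812
box [ 0.56804434 -0.32882067  0.09      ]
box [ 0.5842956  -0.45601633  0.09      ]
box [ 0.46796552 -0.47022873  0.09      ]
box [ 0.45083202 -0.34364173  0.09      ]
```

```bash
cat >> fit.py <<'E'
from scipy.spatial.transform import Rotation as Rn
def tool(o=None):
    o=o or env.get_obs();w,x,y,z=o['orientation'];return o['position'],Rn.from_quat([x,y,z,w]).as_matrix(),o
def rel(target,yaw):  # target TCP world, desired yaw(deg) of tool x (mod 180)
    p,R,o=tool();d=R.T@(np.array(target)-p);y0=np.degrees(np.arctan2(R[1,0],R[0,0]))
    dy=(yaw-y0+90)%180-90
    print('tcp',np.round(p,4),'yaw',round(y0,2),'tilt',np.round(R[:2,2],4),'shift tool mm',np.round(d*1000,1),'turn',round(-dy,2),'t',o['time'],'F',np.round(o['wrist_force'],1),'w',round(o['width'],4))
E
python3 - <<'E'
from fit import *
t=load('top1.png');s=load('side1.png')
C=lambda u:uc(u,(360,195),6);D=lambda u:uc(u,(360,115),6)
pick=[(t,(-91,-9,30),C((664,213))),(t,(-91,9,30),C((662,257))),(t,(129,0,15),C((112,246))),(t,(129,0,-68),C((69,247))),(s,(129,0,15),D((122,297))),(s,(129,0,-68),D((107,460))),(s,(-91,-9,30),D((410,37))),(s,(-91,9,30),D((432,50)))]
q,r=fit(pick,[.45,-.4,.09,1.5]);print('pick',q,np.degrees(q[3]));print(np.round(r,1).tolist())
np.save('pick.npy',q)
rel([q[0],q[1],.25],np.degrees(q[3])-90)
E
```

```text
pick [ 0.50830508 -0.38865801  0.0881697   1.60447573] 91.92968775310469
[[0.2, 0.4], [1.0, 0.4], [0.7, 0.3], [-0.2, 0.2], [-0.4, 0.6], [-1.5, 1.0], [-2.2, -0.5], [0.4, -0.3]]
tcp [ 0.2688 -0.5638  0.2557] yaw -64.51 tilt [-0.0005  0.0011] shift tool mm [ -55.  -291.6    5.8] turn -66.44 t 0.15 F [ 0.  -0.1  0.9] w 0.0853
```

```bash
python3 -m handwheel '[[-0.007,-0.036,0,-8,-1],[-0.014,-0.073,0,-16,-1],[-0.021,-0.109,0,-24,-1],[-0.028,-0.146,0,-32,-1],[-0.035,-0.182,0,-40,-1],[-0.042,-0.219,0,-48,-1],[-0.049,-0.255,0,-57,-1],[-0.055,-0.292,0.006,-65,-1]]' 80
python3 - <<'E'
from fit import *
q=np.load('pick.npy');rel([q[0],q[1],.25],np.degrees(q[3])-90)
c=cap('wrist','w2.png')
E
```

```text
time: 0.95
position: [0.5102, -0.388, 0.2508]
orientation: [0.0, 1.0, 0.007, 0.0]
wrist_force: [-0.5, -0.4, -0.4]
width: 0.0853
tcp [ 0.5102 -0.388   0.2508] yaw 0.84 tilt [ 0.0008 -0.0007] shift tool mm [-1.9  0.6  0.8] turn -1.09 t 0.95 F [-0.5 -0.4 -0.4] w 0.0853
```

View pics/w2.png

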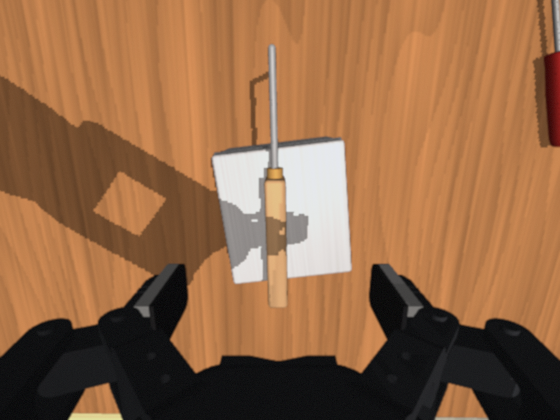

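The wrist view shows the pick between the jaws. The handle runs from (277,306) to (275,178) and the rod's bend is at (272,46). I compare these with the prediction.

```bash
python3 - <<'E'
from fit import *
q=np.load('pick.npy');w=load('w2.png');t=load('top1.png');s=load('side1.png')
X=np.array([(-91,-9,30),(-91,9,30),(29,-9,30),(29,9,30),(129,0,18),(20,0,30),(-20,0,30)])/1000
print(np.round(proj(w,pose(q,X)),1).tolist())
f=w['frame'];cv2.imwrite('pics/w2c.png',cv2.resize(f[30:320,200:360],None,fx=2.05,fy=2.05,interpolation=cv2.INTER_CUBIC))
for r in (190,230,260,290): print(r,f[r,258:296].sum(1).tolist())
E
```

```text
[[287.6, 306.2], [268.1, 306.6], [286.0, 177.0], [263.9, 177.5], [272.2, 44.3], [275.2, 188.1], [276.2, 233.9]]
190 [603, 465, 417, 420, 421, 397, 377, 415, 493, 533, 549, 548, 549, 551, 555, 555, 554, 555, 553, 555, 553, 552, 549, 538, 515, 481, 457, 484, 601, 687, 696, 694, 696, 694, 696, 695, 694, 695]
230 [426, 423, 422, 419, 419, 420, 412, 363, 296, 298, 322, 328, 328, 327, 330, 330, 338, 335, 338, 338, 344, 383, 414, 420, 458, 475, 400, 300, 330, 398, 411, 417, 424, 424, 417, 416, 420, 414]
260 [679, 683, 682, 673, 583, 455, 415, 404, 370, 370, 450, 507, 527, 525, 524, 528, 522, 511, 505, 504, 506, 509, 509, 507, 508, 495, 483, 464, 485, 588, 674, 680, 672, 666, 671, 679, 681, 679]
290 [402, 411, 414, 411, 412, 417, 421, 418, 409, 365, 360, 425, 472, 480, 467, 467, 474, 479, 492, 500, 503, 508, 513, 513, 512, 508, 501, 466, 404, 344, 362, 398, 418, 426, 423, 423, 415, 414]
```

View pics/w2c.png

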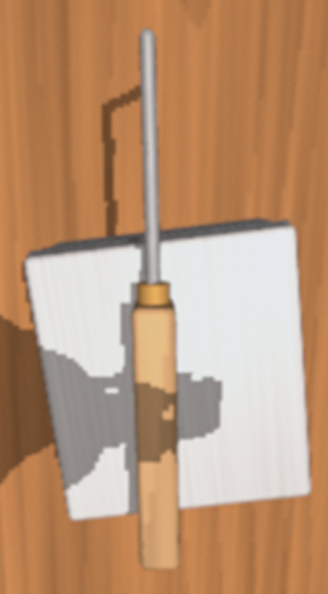

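The prediction agrees to within 1 px. Now I descend over the handle, keeping the tips about 5 mm above the box, and close.

```bash
python3 -m handwheel '[[-0.002,0.0005,0.03,-1,-1],[-0.002,0.0005,0.07,-1,-1],[-0.002,0.0005,0.1,-1,-1],[-0.002,0.0005,0.12,-1,-1],[-0.002,0.0005,0.13,-1,-1],[-0.002,0.0005,0.13,-1,-0.3],[-0.002,0.0005,0.13,-1,0.3],[-0.002,0.0005,0.13,-1,1]]' 80
python3 -m handwheel '[[0,0,0,0,1],[0,0,0,0,1],[0,0,0,0,1],[0,0,0,0,1]]' 80
python3 - <<'E'
from fit import *
q=np.load('pick.npy');rel([q[0],q[1],.121],np.degrees(q[3])-90);cap('wrist','w3.png');cap('side','s3.png')
E
```

```text
time: 1.8
position: [0.5076, -0.39, 0.1218]
orientation: [0.001, 1.0, 0.013, 0.001]
wrist_force: [0.8, -0.0, 0.3]
width: 0.044
time: 2.2
position: [0.5075, -0.3899, 0.1217]
orientation: [0.001, 1.0, 0.013, 0.001]
wrist_force: [-0.2, -0.1, 6.6]
width: 0.0167
tcp [ 0.5075 -0.3899  0.1217] yaw 1.49 tilt [ 0.0016 -0.0013] shift tool mm [ 0.8 -1.2  0.7] turn -0.44 t 2.2 F [-0.2 -0.1  6.6] w 0.0167
```

View pics/w3.png

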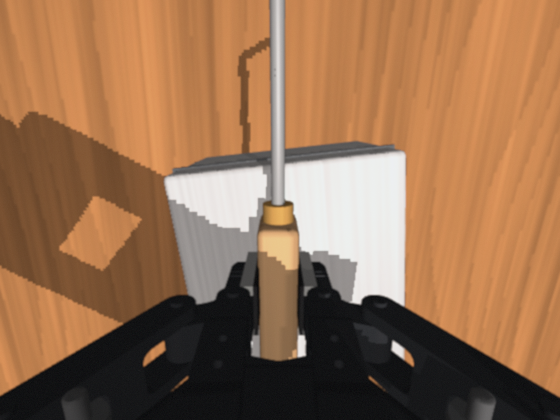

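The handle sits centred between the pads (width 16.7 mm). I lift slowly.

```bash
python3 -m handwheel '[[0,0,-0.004,0,1],[0,0,-0.012,0,1],[0,0,-0.025,0,1],[0,0,-0.045,0,1],[0,0,-0.065,0,1],[0,0,-0.08,0,1],[0,0,-0.085,0,1],[0,0,-0.085,0,1]]' 80
python3 - <<'E'
from fit import *
q=np.load('pick.npy');rel([q[0],q[1],.121+.085],np.degrees(q[3])-90);cap('wrist','w4.png')
q[2]+=.085
cap('side','s4.png');cap('top','t4.png')
for n in ('s4.png','t4.png','w4.png'):
  c=load(n);print(n,np.round(proj(c,pose(q,np.array([(129,0,15),(129,0,-68),(-91,0,30)])/1000)),1).tolist())
s=load('s4.png')['frame'];t=load('t4.png')['frame']
R=lambda f,x0,x1,y0,y1,k:cv2.resize(f[y0:y1,x0:x1],None,fx=k,fy=k,interpolation=cv2.INTER_CUBIC)
cv2.imwrite('pics/s4c.png',np.hstack([R(s,330,460,60,220,3),R(t,330,460,160,320,3)]))
E
```

```text
time: 3.1
position: [0.5072, -0.3896, 0.2064]
orientation: [0.001, 1.0, 0.013, 0.001]
wrist_force: [0.7, 0.5, -0.9]
width: 0.0165
tcp [ 0.5072 -0.3896  0.2064] yaw 1.49 tilt [ 0.0013 -0.001 ] shift tool mm [ 1.2 -0.9  0.4] turn -0.44 t 3.1 F [ 0.7  0.5 -0.9] w 0.0165
s4.png [[383.5, 133.7], [379.6, 163.9], [434.6, 91.3]]
t4.png [[388.8, 235.7], [379.2, 235.9], [489.5, 233.8]]
w4.png [[278.3, -46.7], [278.0, 24.1], [281.7, 445.9]]
```

View pics/s4c.png

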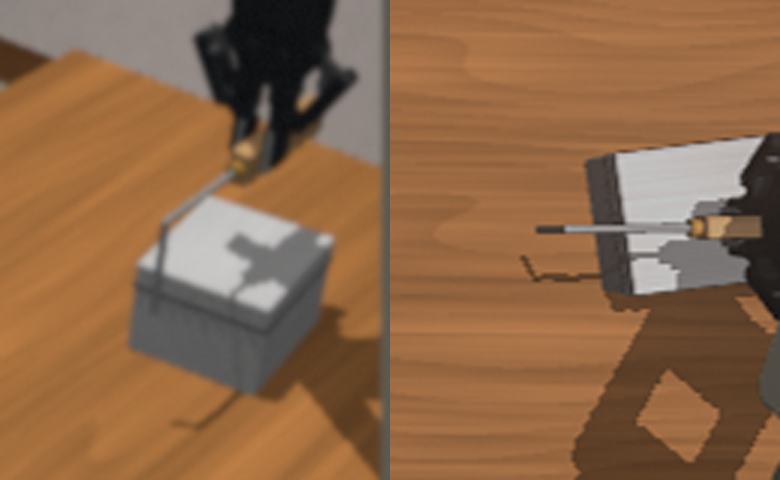

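The held pick matches the prediction within about 2 px, so there was no slip. Now I compute the target above the gap behind the key.

```bash
cat >> fit.py <<'E'
# grasp transform: pick origin in tool axes, from on-box pose
G_t=np.array([0.5074,-0.3898,0.1217]);G_y=1.49
_q=np.load('pick.npy');_q[2]=0.09
bed=np.load('bed.npy')
def tcp_for(tipbed, tipz, pickyaw):
    dy=np.radians(pickyaw)-_q[3]
    tip0=pose(_q,[[.129,0,-.068]])[0]; off=G_t-tip0
    c,s=np.cos(dy),np.sin(dy); off=np.array([c*off[0]-s*off[1],s*off[0]+c*off[1],off[2]])
    tw=pose(bed,[[tipbed[0]/1000,tipbed[1]/1000,0]])[0]; tw[2]=tipz
    return tw+off, G_y+np.degrees(dy), tw
def tip_now():
    p,R,o=tool();yaw=np.degrees(np.arctan2(R[1,0],R[0,0]));dy=np.radians(yaw-G_y)
    tip0=pose(_q,[[.129,0,-.068]])[0]; off=tip0-G_t;c,s=np.cos(dy),np.sin(dy)
    t=p+np.array([c*off[0]-s*off[1],s*off[0]+c*off[1],off[2]]);d=t-bed[:3];c,s=np.cos(bed[3]),np.sin(bed[3])
    return t,np.array([c*d[0]+s*d[1],-s*d[0]+c*d[1],t[2]])*1000
BY=np.degrees(bed[3])+180
E
python3 - <<'E'
from fit import *
T,y,tw=tcp_for((-140,19.5),.09,BY);print(T,y,tw);rel(T,y)
print(tip_now())
E
```

```text
[0.60025919 0.14553145 0.1897    ] 10.220941105176399 [0.57711655 0.27357107 0.09      ]
tcp [ 0.5064 -0.389   0.2044] yaw 1.49 tilt [-0.0013  0.0011] shift tool mm [ 107.7 -531.9   15.1] turn -8.74 t 3.25 F [ 0.7  0.3 -0.9] w 0.0165
(array([ 0.50293791, -0.25891491,  0.10466999]), array([ 369.57294113, -151.90363017,  104.66999163]))
```

```bash
python3 -m handwheel '[[0.004,-0.02,0,0,1],[0.012,-0.055,0,0,1],[0.02,-0.095,0,0,1],[0.028,-0.135,0,0,1],[0.036,-0.175,0,0,1],[0.044,-0.215,0,0,1],[0.052,-0.255,0,0,1],[0.06,-0.295,0,0,1]]' 80
python3 -m handwheel '[[0.008,-0.04,0,-2,1],[0.016,-0.08,0,-4,1],[0.024,-0.12,0.003,-6,1],[0.032,-0.16,0.006,-8,1],[0.04,-0.2,0.01,-8.7,1],[0.046,-0.225,0.012,-8.7,1],[0.048,-0.237,0.014,-8.7,1],[0.048,-0.237,0.014,-8.7,1]]' 80
python3 - <<'E'
from fit import *
T,y,tw=tcp_for((-140,19.5),.09,BY);rel(T,y)
print(tip_now())
for n in ('side','top','wrist'): cap(n,n+'5.png')
t=tip_now()[0]
s=load('side5.png');tt=load('top5.png')
print(proj(s,t),proj(tt,t))
R=lambda f,x0,x1,y0,y1,k:cv2.resize(f[y0:y1,x0:x1],None,fx=k,fy=k,interpolation=cv2.INTER_CUBIC)
cv2.imwrite('pics/5c.png',np.hstack([R(s['frame'],140,290,190,340,2.6),R(tt['frame'],140,290,140,290,2.6)]))
E
```

```text
time: 4.05
position: [0.5585, -0.0903, 0.2046]
orientation: [-0.0, 1.0, 0.013, -0.001]
wrist_force: [0.4, 0.1, -1.0]
width: 0.0164
time: 4.85
position: [0.6002, 0.1468, 0.1904]
orientation: [0.0, 0.996, 0.09, -0.001]
wrist_force: [0.8, -0.2, -1.0]
width: 0.0165
tcp [0.6002 0.1468 0.1904] yaw 10.32 tilt [-0.0016 -0.0003] shift tool mm [-0.1  1.2  0.7] turn 0.1 t 4.85 F [ 0.8 -0.2 -1. ] w 0.0165
(array([0.57682186, 0.27475022, 0.0906672 ]), array([-141.21330765,   19.42853504,   90.66719904]))
[[180.36858273 275.96635994]] [[165.44122872 203.27388006]]
```

View pics/5c.png

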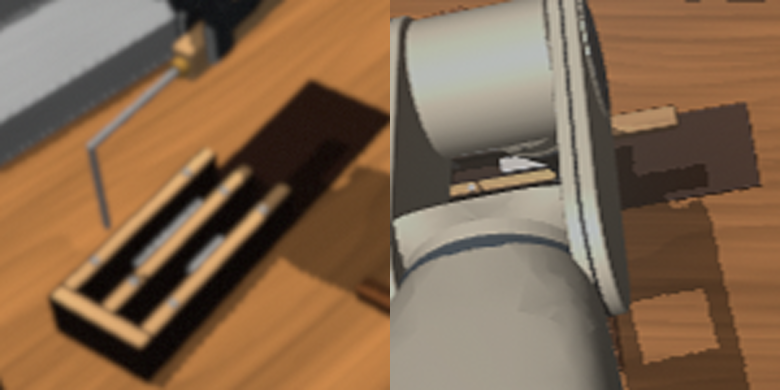

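View pics/wrist5.png

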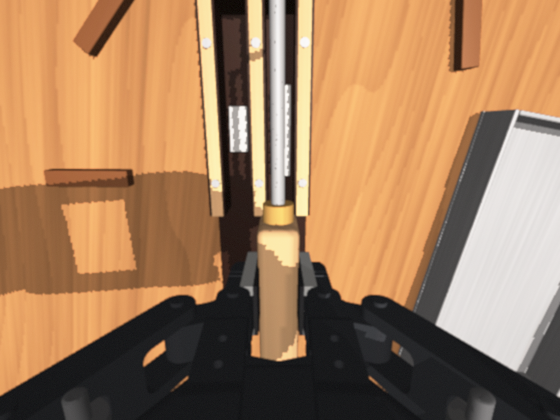

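Side: the tip is at about (181,277), as predicted at (180,276). Wrist: the rod lies over the right-hand slot, with the long key's edge at (288,85–176). The right wall's mouth corners are at (296,215) and (310,215), and the left wall's at (211,216) and (223,215). I check the bed fit with these.

```bash
python3 - <<'E'
from fit import *
w=load('wrist5.png')
X=np.array([(0,31,42),(0,45,42),(0,-45,42),(0,-31,42),(-33,27,20),(-113,27,20),(-33,11,20),(-113,11,20)])/1000
print(np.round(proj(w,pose(bed,X)),1).tolist())
f=w['frame'];cv2.imwrite('pics/w5c.png',cv2.resize(f[0:220,190:330],None,fx=2.7,fy=2.7,interpolation=cv2.INTER_CUBIC))
for r in (100,130,160):print(f[r,255:315].sum(1).tolist())
print(f[70:185,288].sum(1).tolist())
E
```

```text
[[292.4, 215.5], [308.0, 215.4], [207.9, 216.1], [223.5, 216.0], [287.3, 175.1], [287.3, 83.1], [270.2, 175.2], [268.8, 83.3]]
[662, 666, 669, 667, 666, 667, 668, 645, 519, 310, 187, 125, 139, 162, 177, 291, 423, 512, 572, 616, 662, 700, 731, 739, 723, 685, 646, 598, 544, 577, 702, 734, 669, 529, 460, 350, 187, 90, 74, 106, 198, 315, 492, 626, 658, 658, 661, 664, 667, 671, 671, 667, 670, 671, 626, 471, 348, 409, 470, 476]
[664, 667, 671, 674, 673, 673, 674, 672, 604, 393, 224, 151, 117, 116, 133, 236, 373, 484, 555, 608, 652, 691, 725, 736, 722, 685, 651, 601, 543, 567, 698, 746, 714, 571, 427, 276, 136, 81, 73, 123, 220, 379, 576, 661, 669, 668, 668, 674, 679, 677, 677, 673, 674, 652, 528, 343, 370, 471, 503, 513]
[667, 670, 674, 677, 679, 676, 677, 677, 650, 520, 292, 161, 111, 131, 143, 187, 330, 463, 547, 602, 644, 673, 706, 722, 711, 683, 650, 601, 559, 627, 717, 745, 731, 639, 433, 218, 109, 66, 69, 137, 239, 420, 607, 668, 672, 669, 674, 678, 683, 683, 680, 679, 678, 608, 399, 334, 435, 488, 497, 492]
[115, 109, 108, 109, 113, 111, 110, 112, 113, 108, 107, 106, 102, 144, 287, 460, 554, 567, 558, 530, 501, 490, 520, 633, 701, 673, 586, 561, 561, 554, 529, 498, 517, 627, 705, 717, 710, 668, 585, 555, 548, 525, 497, 482, 512, 624, 702, 708, 666, 580, 555, 556, 551, 526, 496, 488, 537, 641, 695, 659, 571, 547, 540, 517, 488, 479, 479, 510, 592, 626, 565, 541, 539, 536, 509, 482, 503, 606, 692, 698, 648, 563, 533, 526, 507, 477, 467, 493, 598, 676, 639, 554, 525, 525, 523, 499, 469, 462, 487, 574, 607, 547, 520, 522, 506, 411, 226, 100, 90, 98, 95, 91, 103, 96, 90]
```

View pics/w5c.png

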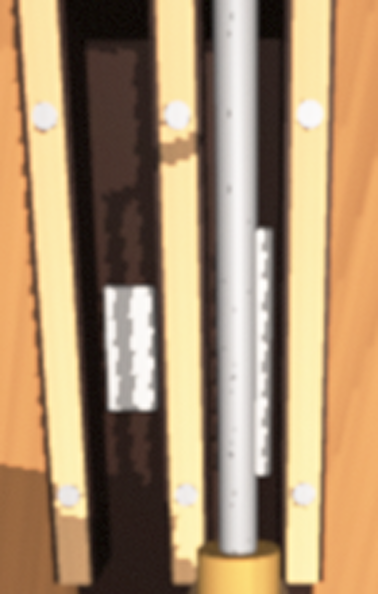

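```bash
python3 - <<'E'
from fit import *
w=load('wrist5.png')
p,R,o=tool();t,_=tip_now();yaw=np.radians(np.degrees(np.arctan2(R[1,0],R[0,0]))-G_y)+_q[3]
for a in (0,-30,-60,-90):
    P=t+np.array([a/1000*np.cos(yaw),a/1000*np.sin(yaw),.083]);print(a,proj(w,P))
E
```

```text
Traceback (most recent call last):
NameError: name '_q' is not defined. Did you mean: '_'?
```

```bash
sed -i 's/\b_q\b/pq/g' fit.py; python3 - <<'E'
from fit import *
w=load('wrist5.png')
p,R,o=tool();t,_=tip_now();yaw=np.radians(np.degrees(np.arctan2(R[1,0],R[0,0]))-G_y)+pq[3]
for a in (0,-30,-60,-90):
    P=t+np.array([a/1000*np.cos(yaw),a/1000*np.sin(yaw),.083]);print(a,proj(w,P))
E
```

```text
0 [[278.62456975 -47.99423804]]
-30 [[279.1430857   44.42726305]]
-60 [[279.59420264 124.83540384]]
-90 [[279.99025983 195.42956702]]
```

Relative to the rod, the wrist and side views both put the bed about 3 mm further toward +y. I shift by that and descend partway into the gap.

```bash
python3 -m handwheel '[[0.001,0,0.005,0,1],[0.003,0,0.015,0,1],[0.003,0,0.028,0,1],[0.003,0,0.04,0,1],[0.003,0,0.045,0,1],[0.003,0,0.045,0,1]]' 80
python3 - <<'E'
from fit import *
print(tip_now());c=cap('side','s6.png');print(proj(c,tip_now()[0]),tool()[2]['wrist_force'])
cv2.imwrite('pics/6c.png',cv2.resize(c['frame'][220:330,150:270],None,fx=5,fy=5,interpolation=cv2.INTER_CUBIC))
E
```

```text
time: 5.6
position: [0.6032, 0.1455, 0.1448]
orientation: [0.0, 0.996, 0.089, -0.001]
wrist_force: [-0.4, 0.5, -0.6]
width: 0.0164
(array([0.58013012, 0.27358227, 0.04505501]), array([-139.45351448,   22.46363522,   45.05501497]))
[[182.03108804 291.35291195]] [ 1.18458895  0.77394438 -0.74393019]
```

View pics/6c.png

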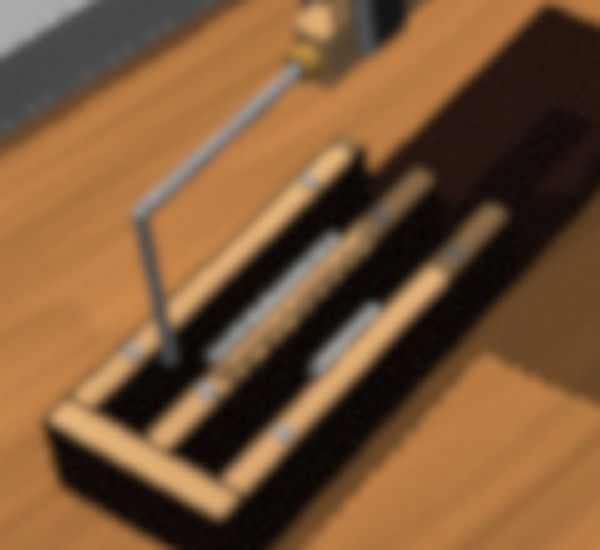

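Side: the tip is at crop (170,360), between the inner wall edges at rows 341 and 420, so slightly toward the +y wall. I move back 2 mm and lower it to about 4 mm above the slot floor.

```bash
python3 -m handwheel '[[-0.002,0,0.002,0,1],[-0.002,0,0.009,0,1],[-0.002,0,0.018,0,1],[-0.002,0,0.026,0,1],[-0.002,0,0.031,0,1],[-0.002,0,0.034,0,1],[-0.002,0,0.034,0,1]]' 80
python3 - <<'E'
from fit import *
print(tip_now());c=cap('side','s7.png');cap('wrist','w7.png');print(proj(c,tip_now()[0]),tool()[2]['wrist_force'])
cv2.imwrite('pics/7c.png',cv2.resize(c['frame'][220:330,150:270],None,fx=5,fy=5,interpolation=cv2.INTER_CUBIC))
E
```

```text
time: 6.35
position: [0.6017, 0.1454, 0.1117]
orientation: [0.0, 0.996, 0.089, -0.0]
wrist_force: [-0.2, 0.4, -0.1]
width: 0.0165
(array([0.57868226, 0.27340561, 0.01197527]), array([-139.54775298,   21.00808642,   11.97527303]))
[[184.92087022 302.67110701]] [ 1.06906255 -0.46349303 -0.85752433]
```

View pics/7c.png

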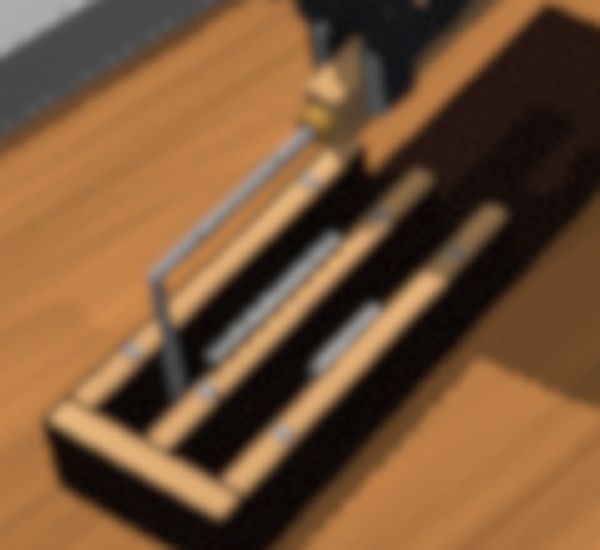

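View pics/w7.png

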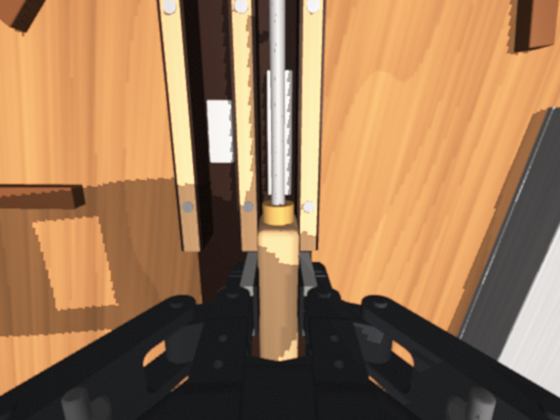

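The rod is centred over the key in the wrist view, and the tip is down in the gap. I lower it another 2 mm and start dragging along tool +y.

```bash
python3 -m handwheel '[[0,0.006,0.001,0,1],[0,0.014,0.002,0,1],[0,0.02,0.002,0,1],[0,0.025,0.002,0,1],[0,0.031,0.002,0,1],[0,0.038,0.002,0,1],[0,0.046,0.002,0,1],[0,0.055,0.002,0,1]]' 80
python3 - <<'E'
from fit import *
print(tip_now());c=cap('side','s8.png');cap('wrist','w8.png');print(tool()[2]['wrist_force'])
cv2.imwrite('pics/8c.png',cv2.resize(c['frame'][220:330,150:270],None,fx=5,fy=5,interpolation=cv2.INTER_CUBIC))
E
```

```text
time: 7.25
position: [0.6118, 0.0907, 0.1103]
orientation: [-0.0, 0.996, 0.089, -0.0]
wrist_force: [0.1, 1.0, -1.1]
width: 0.0166
(array([0.58873754, 0.21872793, 0.01063107]), array([-83.95365427,  20.77491479,  10.63107404]))
[ 0.04944542 -0.5106487  -0.55042731]
```

View pics/8c.png

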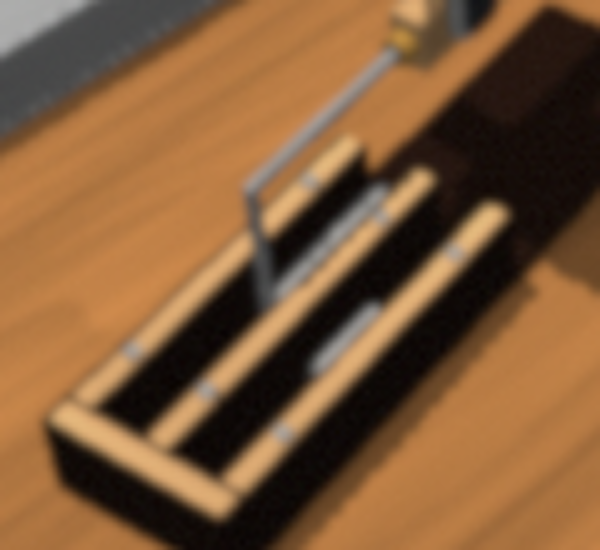

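View pics/w8.png

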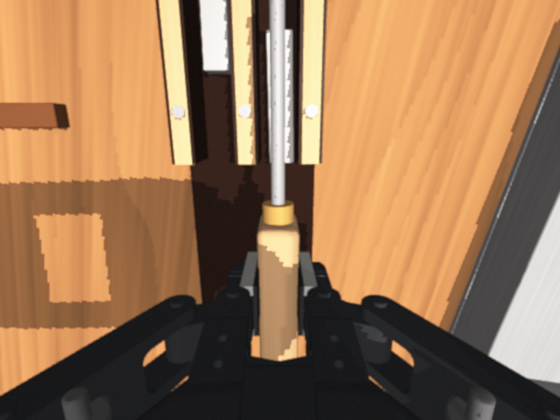

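The key is moving with the hook and its front has reached the mouth (wrist row 163). The short key hasn't moved. I go on another 110 mm, easing off at the end.

```bash
python3 -m handwheel '[[0,0.008,0,0,1],[0,0.017,0,0,1],[0,0.026,0,0,1],[0,0.035,0,0,1],[0,0.044,0,0,1],[0,0.052,0,0,1],[0.001,0.058,0,0,1],[0.001,0.062,0,0,1]]' 80
python3 -m handwheel '[[0,0.007,0,0,1],[0,0.015,0,0,1],[0,0.024,0,0,1],[0,0.033,0,0,1],[0,0.04,0,0,1],[0,0.045,0,0,1],[0,0.048,0,0,1],[0,0.048,0,0,1]]' 80
python3 - <<'E'
from fit import *
print(tip_now());c=cap('side','s9.png');cap('wrist','w9.png');print(tool()[2]['wrist_force'])
cv2.imwrite('pics/9c.png',cv2.resize(c['frame'][200:330,150:310],None,fx=4.5,fy=4.5,interpolation=cv2.INTER_CUBIC))
E
```

```text
time: 8.15
position: [0.624, 0.0298, 0.1103]
orientation: [0.0, 0.996, 0.089, 0.0]
wrist_force: [-1.1, 0.8, -0.4]
width: 0.0162
time: 8.95
position: [0.6323, -0.0173, 0.1103]
orientation: [0.0, 0.996, 0.089, 0.0]
wrist_force: [-0.2, 0.6, -0.7]
width: 0.0163
(array([0.60930289, 0.11078915, 0.0106463 ]), array([25.92652315, 21.0175674 , 10.64630108]))
[-0.04493298  0.44178253 -0.63435378]
```

View pics/9c.png

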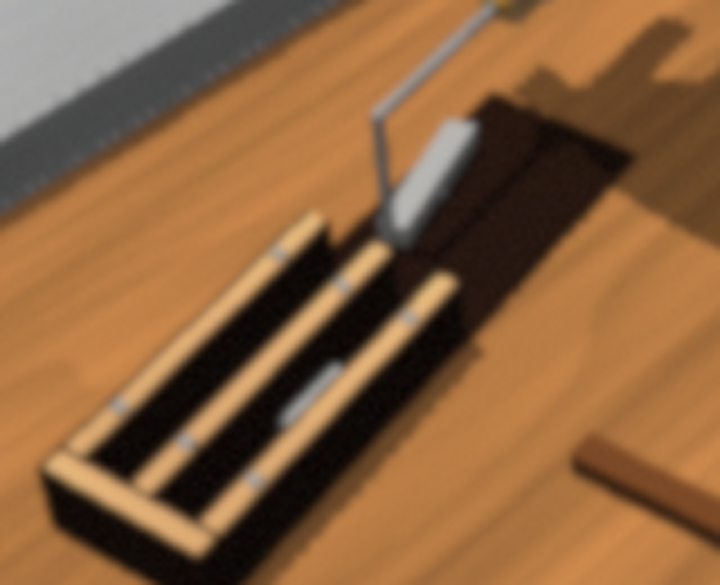

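View pics/w9.png

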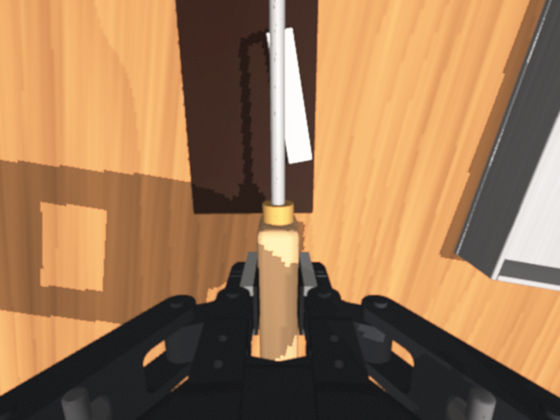

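The long key is completely out and on the apron, yawed about 9°. Its rear end is past the mouth and its front corner, at wrist (311,160), is inside the apron edge. I back the hook off 8 mm, then lift.

```bash
python3 -m handwheel '[[0,-0.004,0,0,1],[0,-0.008,0,0,1],[0,-0.008,-0.01,0,1],[0,-0.008,-0.025,0,1],[0,-0.008,-0.045,0,1],[0,-0.008,-0.07,0,1],[0,-0.008,-0.09,0,1],[0,-0.008,-0.096,0,1]]' 80
python3 - <<'E'
from fit import *
rel(G_t+[0,0,.085],G_y)
c=cap('side','s10.png')
cv2.imwrite('pics/10c.png',cv2.resize(c['frame'][140:330,130:330],None,fx=3,fy=3,interpolation=cv2.INTER_CUBIC))
E
```

```text
time: 9.85
position: [0.6325, -0.009, 0.2103]
orientation: [0.0, 0.996, 0.089, 0.003]
wrist_force: [0.3, -0.7, -0.8]
width: 0.0167
tcp [ 0.6325 -0.009   0.2103] yaw 10.19 tilt [ 0.0058 -0.0002] shift tool mm [-190.5  352.6    3. ] turn 8.7 t 9.85 F [ 0.3 -0.7 -0.8] w 0.0167
```

View pics/10c.png

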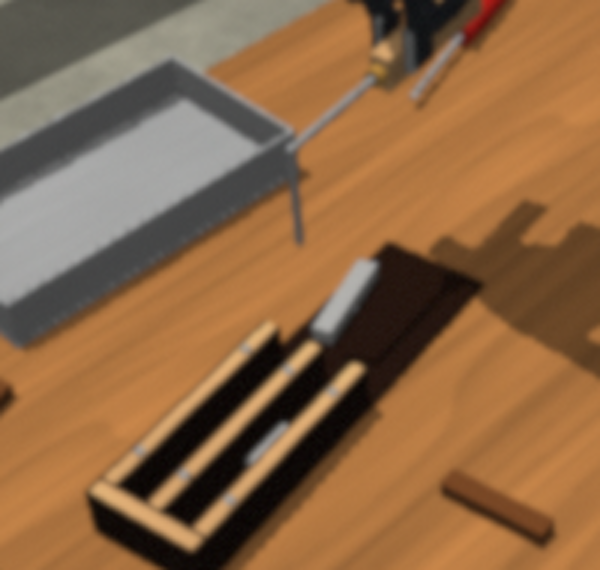

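The hook is free and the key stays put. Now I carry the pick back over the box.

```bash
python3 -m handwheel '[[-0.012,0.02,0,1,1],[-0.033,0.06,0,2,1],[-0.056,0.1,0,4,1],[-0.08,0.145,0,5,1],[-0.104,0.19,0,6,1],[-0.128,0.235,0,7,1],[-0.15,0.275,0,8,1],[-0.167,0.31,0,8.7,1]]' 80
python3 -m handwheel '[[-0.018,0.017,0,0,1],[-0.028,0.03,0,0,1],[-0.031,0.038,0,0,1],[-0.031,0.038,0,0,1],[-0.031,0.038,0,0,1]]' 80
python3 - <<'E'
from fit import *
rel(G_t+[0,0,.085],G_y);rel(G_t+[0,0,.085],G_y);print(tip_now()[0])
for n in('side','top','wrist'):cap(n,n+'11.png')
p,R,o=tool();yaw=np.arctan2(R[1,0],R[0,0])-np.radians(G_y)+pq[3];t=tip_now()[0]
P=np.array([t,t+[0,0,.083]]);
for n in('side11.png','top11.png'):print(proj(load(n),P).round(1).tolist())
R=lambda f,x0,x1,y0,y1,k:cv2.resize(f[y0:y1,x0:x1],None,fx=k,fy=k,interpolation=cv2.INTER_CUBIC)
cv2.imwrite('pics/11c.png',np.hstack([R(load('side11.png')['frame'],330,460,60,220,3),R(load('top11.png')['frame'],330,460,160,320,3)]))
E
```

```text
time: 10.7
position: [0.5195, -0.3458, 0.2057]
orientation: [-0.0, 1.0, 0.012, -0.001]
wrist_force: [0.8, 0.3, -1.0]
width: 0.0169
time: 11.2
position: [0.4918, -0.3816, 0.2062]
orientation: [-0.0, 1.0, 0.013, 0.0]
wrist_force: [0.6, 0.4, -2.1]
width: 0.0165
tcp [ 0.4918 -0.3816  0.2062] yaw 1.52 tilt [0.0001 0.0004] shift tool mm [15.4  8.6 -0.5] turn 0.03 t 11.2 F [ 0.6  0.4 -2.1] w 0.0165
tcp [ 0.4918 -0.3816  0.2062] yaw 1.52 tilt [0.0001 0.0004] shift tool mm [15.4  8.6 -0.5] turn 0.03 t 11.2 F [ 0.6  0.4 -2.1] w 0.0165
[ 0.48828673 -0.25154417  0.10652848]
[[383.1, 167.7], [387.2, 137.2]]
[[375.9, 242.2], [385.3, 242.6]]
```

View pics/11c.png

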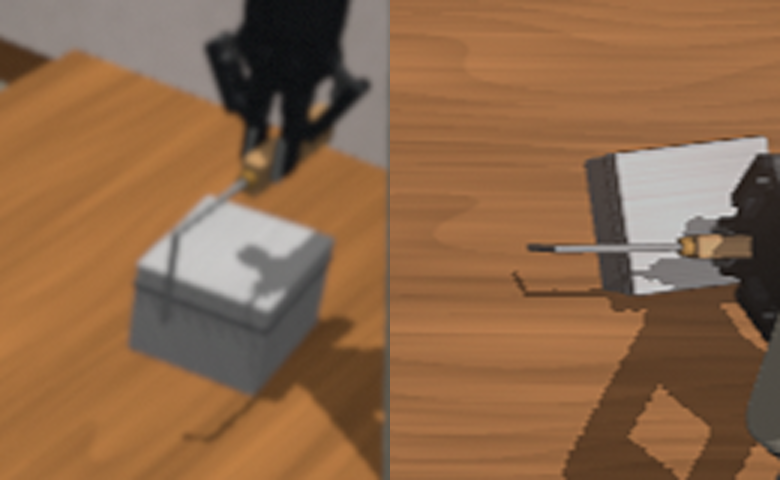

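View pics/wrist11.png

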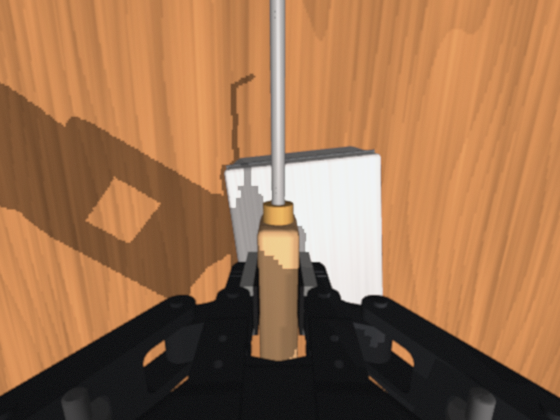

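The pick hasn't slipped in the grip (same residuals as before), but I undershot by 15 and 8.5 mm. I correct that and lower slowly.

```bash
python3 -m handwheel '[[0.008,0.004,0,0,1],[0.0155,0.0085,0.01,0,1],[0.0155,0.0085,0.03,0,1],[0.0155,0.0085,0.05,0,1],[0.0155,0.0085,0.067,0,1],[0.0155,0.0085,0.077,0,1],[0.0155,0.0085,0.082,0,1],[0.0155,0.0085,0.082,0,1]]' 80
python3 - <<'E'
from fit import *
rel(G_t,G_y)
c=cap('side','s12.png');cap('wrist','w12.png')
cv2.imwrite('pics/12c.png',cv2.resize(c['frame'][90:210,350:460],None,fx=5,fy=5,interpolation=cv2.INTER_CUBIC))
E
```

```text
time: 12.15
position: [0.5069, -0.3904, 0.1237]
orientation: [-0.0, 1.0, 0.013, -0.0]
wrist_force: [0.1, -0.2, -1.2]
width: 0.0166
tcp [ 0.5069 -0.3904  0.1237] yaw 1.49 tilt [-0.0007  0.0006] shift tool mm [ 0.5 -0.6  2. ] turn -0.0 t 12.15 F [ 0.1 -0.2 -1.2] w 0.0166
```

View pics/12c.png

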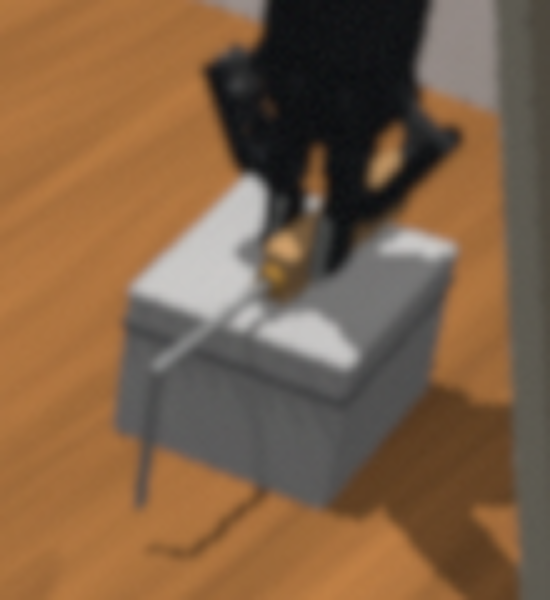

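```bash
python3 -m handwheel '[[0,0,0.001,0,1],[0,0,0.001,0,1],[0,0,0.002,0,1],[0,0,0.002,0,1],[0,0,0.002,0,1]]' 80
```

```text
time: 12.75
position: [0.507, -0.3905, 0.1224]
orientation: [0.0, 1.0, 0.013, 0.0]
wrist_force: [0.1, 0.2, -0.4]
width: 0.0166
```

```bash
python3 -m handwheel '[[0,0,0.0005,0,1],[0,0,0.0005,0,1],[0,0,0.001,0,1],[0,0,0.001,0,1]]' 80
```

```text
time: 13.15
position: [0.507, -0.3905, 0.1217]
orientation: [0.0, 1.0, 0.013, 0.0]
wrist_force: [-1.1, 1.4, 4.6]
width: 0.0163
```

Contact (Fz +5 N) at the original height, 0.1217. I release by opening in small steps.

```bash
python3 -m handwheel '[[0,0,0,0,0.5],[0,0,0,0,0.4],[0,0,0,0,0.2],[0,0,0,0,0],[0,0,0,0,-0.5],[0,0,0,0,-1],[0,0,0,0,-1],[0,0,0,0,-1]]' 40
python3 -m handwheel '[[0,0,0,0,-1],[0,0,-0.01,0,-1],[0,0,-0.03,0,-1],[0,0,-0.06,0,-1],[0,0,-0.1,0,-1],[0,0,-0.13,0,-1],[0,0,-0.13,0,-1]]'
python3 - <<'E'
from fit import *
rel(G_t+[0,0,.13],G_y)
for n in('side','top','wrist'):cap(n,n+'13.png')
E
```

```text
time: 13.95
position: [0.5069, -0.3905, 0.1213]
orientation: [0.0, 1.0, 0.013, 0.0]
wrist_force: [0.5, 0.0, 0.0]
width: 0.0855
time: 14.65
position: [0.509, -0.3922, 0.2574]
orientation: [0.003, 1.0, 0.013, 0.004]
wrist_force: [-0.5, 0.0, -0.5]
width: 0.0851
tcp [ 0.509  -0.3922  0.2574] yaw 1.48 tilt [ 0.0074 -0.006 ] shift tool mm [-1.6 -2.5  5.7] turn -0.01 t 14.65 F [-0.5  0.  -0.5] w 0.0851
```

View pics/wrist13.png

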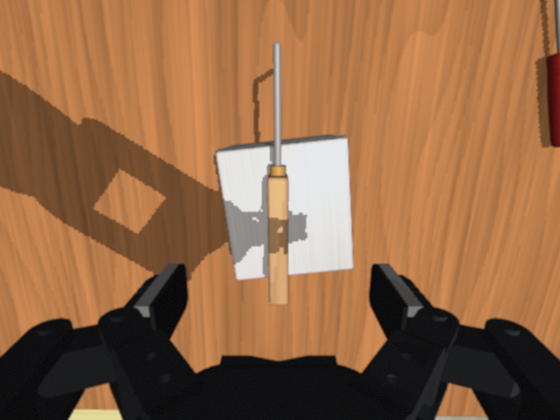

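View pics/side13.png

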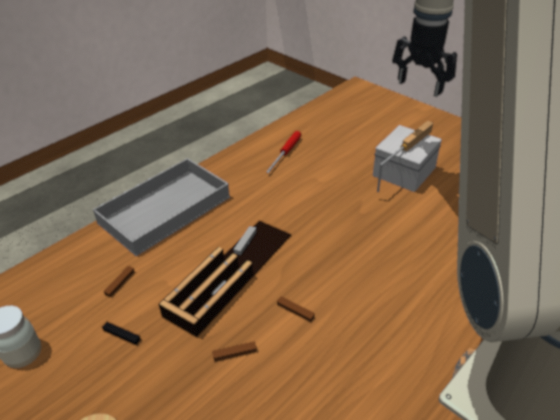

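View pics/top13.png

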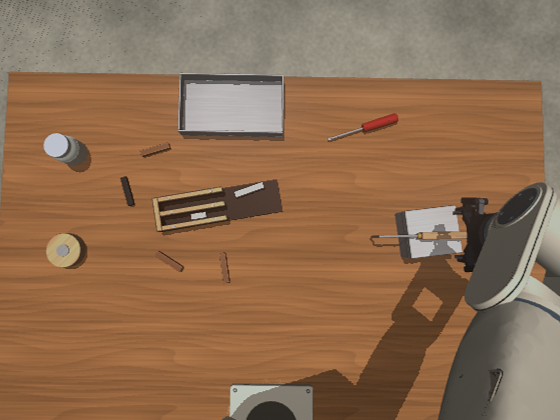

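Top: the pick is back on the box (hook at 373,238, as at the start). The long key is on the apron at about (249,190) and the short key at (198,215) hasn't moved. I check the clearances in numbers.

```bash
python3 -m handwheel '[[0,0,-0.02,0,-1],[0,0,-0.02,0,-1],[0,0,-0.02,0,-1]]'; python3 - <<'E'
from fit import *
c=cap('top','t14.png');f=c['frame']
m=(f[170:225,150:290].min(2)>165).astype(np.uint8)
n,l,st,ce=cv2.connectedComponentsWithStats(m)
cc,ss=np.cos(bed[3]),np.sin(bed[3])
for i in range(1,n):
    if st[i,4]<30: continue
    ys,xs=np.where(l==i);r=cv2.boxPoints(cv2.minAreaRect(np.c_[xs+150,ys+170].astype(np.float32)))
    for u in r:
        d=onz(c,u,.02)-bed[:3];print(i,u,np.round([1000*(cc*d[0]+ss*d[1]),1000*(-ss*d[0]+cc*d[1])],1))
o=load('top1.png')['frame'];d=cv2.absdiff(o,f).max(2)
print('short-key area diff',d[205:225,185:215].max(),d[205:225,185:215].mean(), 'pick/hook diff',d[225:250,368:415].mean())
cv2.imwrite('pics/14c.png',cv2.resize(f[170:240,145:295],None,fx=5,fy=5,interpolation=cv2.INTER_CUBIC))
E
```

```text
time: 15.1
position: [0.5066, -0.3902, 0.2702]
orientation: [-0.0, 1.0, 0.013, -0.0]
wrist_force: [-0.2, 0.1, -0.2]
width: 0.0857
1 [234.40651 191.57364] [30.3 28.9]
1 [261. 182.] [105.2  42.4]
1 [262.72095 186.78046] [107.6  28.8]
1 [236.12747 196.3541 ] [32.8 15.3]
6 [191.29729 213.7838 ] [-93.2 -10.6]
6 [204.27025 211.62163] [-58.  -10.8]
6 [205.08107 216.4865 ] [-58. -24.]
6 [192.10811 218.64867] [-93.  -23.9]
short-key area diff 150 3.855 pick/hook diff 5.062978723404255
```

View pics/14c.png

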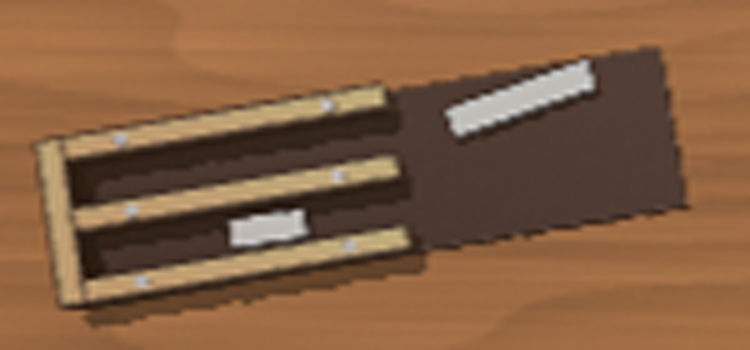

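The long key spans bed x from about 29 to 108 mm, all on the apron. The short key is at the same crop pixels as at the start. I hand in.

```bash
python3 -c "
from station import env,cams
print(env.finish_job())"
```

```text
the job is handed in; nothing more can be done
None
```

I dragged the long key out of the far (+x) slot with the hooked pick and laid the pick back on its box. I handed the job in at about 15 s of the 53 s allowed.

- **Long key:** it lies fully on the apron, from about 29 to 108 mm beyond the slot mouth, turned about 9–10° from the slot line. Its front corner is only about 2 mm inside the apron's side edge, which is as fine as the calibration can tell.
- **Short key:** it sits at the same pixels as at the start; the one large pixel difference (150) in that patch I left unexplained, though the enlarged crop looks the same.
- **Pick:** it rests handle-down, with the hook at the same top-view pixels as before and the grip point within about 1 mm of the start. No readout showed more than about 7 N at the wrist.
- **Disagreements:** the wrist and side views differed by 3–4 mm on where the slot lies sideways, so I steered between them and the hook went in freely. My first carry back to the box missed by about 15 mm; I corrected it before lowering the pick.

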